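Make up the lens kit and the eye-test kit

TASK

Make up two kits in the two shallow grey trays with white ridges. Lens kit: in the shorter tray, stand the white saline bottle upright in the square pocket and lay the contact-lens case flat, lengthwise, in the oblong pocket; eye-test kit: in the longer tray, lay the prism bar flat in the wide lane and the thick white penlight in the narrow lane, both along the tray; set each in the middle of its compartment. The silver pen and the amber dropper bottle belong to neither kit: leave them where they are.

Things in the scene. Friction and masses are not known exactly. Their poses are not given: they have to be found in the camera images.
- saline: Squat white bottle with a white screw cap, standing upright on the glass desk top (z = 0) at the right; round, 39 mm across, 73 mm high. The origin is the centre of the underside. z up along the bottle. Loose, about 90 g.
- lens_case: Contact-lens case: white oblong base 30 x 62 x 10 mm with two round caps, one white and one blue, 27 mm across, on top (18 mm high in all), lying flat on the glass. The origin is the centre of the underside. Its length runs along its y axis; grip it across the 30 mm width. Loose, about 15 g.
- prism_bar: Clear/white ladder-like prism bar lying flat on the glass: flange 32 x 150 x 3 mm, above it a bar 24 mm wide, 14 mm high over the -y half and 10 mm high over the +y half. The origin is the centre of the underside. Its length runs along its y axis; grip it across the width. Loose, about 70 g.
- penlight: Thick white pocket light with a dark end, lying flat on the glass, 14 x 136 x 15 mm. The origin is the centre of the underside. Its length runs along its y axis; grip it across the barrel. It does not roll. Loose, about 40 g.
- pen: Slim silver ball pen lying on the glass among the flat things, 10 x 150 x 11 mm. The origin is the centre of the underside. Its length runs along its y axis. Loose, about 12 g; not part of any kit, to be left where it is.
- dropper: Amber dropper bottle with a black pointed teat, standing on the glass beside the saline bottle, 34 mm across, 102 mm high. The origin is the centre of the underside. Loose, about 70 g; not part of any kit, to be left where it is.
- lens_tray: The shorter grey tray with white ridges, fixed on the black desk pad (pad top z = 0.006), 72 (x) x 166 (y) mm plus small end tabs; ridges and rim 4 mm wide, 6 mm high from the pad; floor 2.5 mm thick. Origin: centre of its underside. Square pocket 64 x 64 mm centred at x = 0, y = +47 mm of its frame; oblong pocket 64 (x) x 90 (y) mm centred at x = 0, y = -34 mm.
- test_tray: The longer grey tray with white ridges, fixed on the black desk pad (pad top z = 0.006), 112 (x) x 184 (y) mm plus small end tabs; ridges and rim 4 mm wide, 6 mm high from the pad; floor 2.5 mm thick. Origin: centre of its underside. Two lanes run along its y: the wide lane, 58 x 176 mm, centred at x = -23 mm, y = 0 of its frame, and the narrow lane, 42 x 176 mm, centred at x = +31 mm, y = 0.
There are look-alikes about, which are no part of the job. Leave any blue or pink look-alike of the saline alone.

How it is judged:
By the outcome, as a careful person would: the job done as asked, in the order asked, and still so for the second after the job is handed in, with the robot touching nothing.
It also fails if it takes over 99 s, if anything falls off the work surface, if the arm or the gripper's body presses on something with over 40 N, if the wrist force passes 120 N, or if a joint passes its speed limit or range.

ROBOT

A 6-joint arm with a two-finger parallel gripper is mounted at the origin on a cart in front of the work surface, level with it; the furniture and walls round the work are solid. World frame = base frame: x ahead of the robot, y to its left, z up, the work surface at z = 0. Lengths are in m, angles in rad, forces in N, time in s.
With the tool pointing down it reaches from about 0.4 to 0.925 m from the base axis. Payload 3.4 kg.
Tool frame: the origin (TCP) lies on the front face of the gripper's body, between the roots of the fingers; the fingertips stand 73 mm ahead of it and the grasp point (between the pads) lies 54 mm ahead of it; z points along the fingers, y is the line along which they close (so a half turn about z gives the same grasp; the last joint's range is limited). The gripper opens to 85 mm and grips with 20 to 120 N. Pads are 22 mm wide; open, the fingers measure 114 mm over their backs; the gripper's body (76 mm by 85 mm) begins 54 mm behind the grasp point. The pads swing forward as they close: fully open they stand 13 mm farther back than shut.
Start: joints at [1.206, 0.307, 1.506, -0, 1.328, -0.073], TCP at [0.165, 0.551, 0.304] pointing down, gripper open.
Joint ranges: [-3.12, 3.12], [-1.05, 2.28], [0.14, 2.33], [-1.42, 4.57], [0.1, 2.73], [-2.68, 2.68]. Speed limits (rad/s): [2.57, 2.57, 3.14, 3.14, 3.14, 3.14].

INTERFACE

Orientations are given as a rotation vector (axis times angle).
In Python, from plant import bot, inverse_kinematics, telemetry, vision, job, nets gives the robot as it stands. Calls block until the motion is done:
- bot.move_pose(position, orientation): joint-space move of the TCP to a pose.
- bot.move_linear(position, vel=0.15, rot=None): straight line of the TCP; rot=None keeps the orientation; vel is the mean speed in m/s.
- bot.set_joints(angles): joint-space move.
- bot.move_gripper(opening): finger opening in m; the grip force is fixed at half the most; returns when the fingers have stopped.
- bot.pause(seconds).
- inverse_kinematics(position, orientation): joint angles nearest the present ones, or None.
- telemetry.get_obs(): the state.
- vision.read_camera(name): name is "side" or "top"; returns the picture (420x560x3 uint8, blue, green, red); there is no depth.
- vision.calibration(name): a dict with "fx", "fy", "cx", "cy" (pixels), "distortion" ([k1, k2, p1, p2, k3] as OpenCV has them; the pictures are not rectified), "xyz" and "attitude" of the camera in the world. Camera axes: x right, y up, looking along -z (the intrinsics and any distortion apply to the point x, -y, -z); pixel columns grow to the right and rows downward; lengths in m; the calibration is good to about 2 mm. A picture is of the moment at which its call begins. calibration takes no time and is no camera call.
A pose or a line that the arm cannot do raises bot.IKError and nothing moves.
- job.close_job(): hands the job in; it is judged then, once.
Trained networks look in the newest picture that a camera, given by its name, has taken for a name from the list of things; names that differ only in an ending like _2 or _b are one class to them, and where a whole thing is asked for, a point or a joint stands for the part that bears it (a point fixed in the world has none). Each returns a list of dicts, best first, with "conf" (0 to 1); they miss things now and then, are a little off and sometimes report something else, mostly with a low value. They report only what shows in the picture. A call takes as long as a camera call. They do not tell look-alikes from the thing itself.
- nets.look_for(query, camera): "point" ([x, y, z] in m, in the coordinates of the camera as it stood for that picture, good to about 4 mm: the middle of the surface that is visible of it).
- nets.mark_of(query, camera): "point" ([x, y, z] in m, in the coordinates of the camera as it stood for that picture, good to about 4 mm: a listed point, or the origin of a listed thing).
The state is a dict: "t": time; "joint_positions": joint angles; "joint_vel": joint speeds; "joint_torque": joint torques, N m; "position": TCP position; "tool_rot": TCP orientation; "force": force on the tool from outside, world axes, zero at the start; "torque": the same for the moment, N m; "width": finger opening in m; "grip_force": force on a finger pad.
Only numpy, scipy, OpenCV 4.12 (cv2) and the standard library are available. Lean on these libraries where they do the work, as an engineer would, in place of code of your own. Each camera call takes 0.05 s, during which the arm holds its last target. There are 200 camera calls.

## Working session

There is one attempt and no reset: what is moved stays moved. The work goes in short steps, each a Python script; the robot and the scene stay as the last script left them, time stands still between calls to the robot, and variables do not carry over. Pictures are saved under pics/ and viewed, at most 14 in all, crops included, and the job is handed in when it is done.

```bash
ls; mkdir -p pics; python3 - <<'E'
from plant import bot, telemetry, vision, nets
import cv2
for c in ["top","side"]:
    cv2.imwrite(f"pics/{c}0.png",vision.read_camera(c)); print(c,vision.calibration(c))
    for q in ["saline","lens_case","prism_bar","penlight","pen","dropper","lens_tray","test_tray"]:
        print(q,[(round(d["conf"],2),[round(float(v),3) for v in d["point"]]) for d in nets.mark_of(q,c)])
print(telemetry.get_obs())
E
```

```text
pics
top {'fx': 439.7691259244075, 'fy': 439.7691259244075, 'cx': 283.6346778642123, 'cy': 205.09996547303805, 'distortion': array([-0.06537811,  0.        ,  0.        ,  0.        ,  0.        ]), 'xyz': array([ 0.34724243, -0.00784805,  0.94292063]), 'attitude': array([ 0.15547053, -0.1641682 , -1.6233697 ])}
saline [(0.78, [0.241, -0.113, -0.941]), (0.71, [0.26, 0.067, -0.975]), (0.68, [0.212, -0.015, -0.957]), (0.65, [0.219, 0.142, -0.994])]
lens_case [(0.85, [0.008, -0.109, -0.938])]
prism_bar [(0.97, [-0.127, -0.12, -0.941])]
penlight [(0.91, [0.143, -0.113, -0.937])]
pen [(0.63, [-0.256, -0.159, -0.931])]
dropper [(0.65, [0.284, -0.028, -0.955])]
lens_tray [(0.95, [0.058, 0.052, -0.97])]
test_tray [(0.91, [-0.225, 0.029, -0.958]), (0.15, [-0.127, -0.121, -0.937])]
side {'fx': 379.77615323711404, 'fy': 379.77615323711404, 'cx': 286.04894592824616, 'cy': 214.99069237759232, 'distortion': array([-0.09936863,  0.        ,  0.        ,  0.        ,  0.        ]), 'xyz': array([ 0.19823609, -0.70058631,  0.44822451]), 'attitude': array([ 1.05709067, -0.22691591, -0.41565859])}
sali
[... 434 characters left out ...]
t': 0.9, 'joint_positions': array([ 1.20648605e+00,  3.06756751e-01,  1.50638485e+00, -4.73697711e-07,
        1.32841216e+00, -7.35206821e-02]), 'joint_vel': array([-8.43363527e-04, -1.61367535e-03, -1.03082273e-03,  6.89448811e-05,
       -2.95764763e-03,  1.27743321e-03]), 'joint_torque': array([-3.15162670e-04, -4.57470810e+01, -2.52337003e+01, -2.97159559e-04,
        9.02941501e-04,  1.30074579e-05]), 'position': array([0.16489435, 0.55085445, 0.30393543]), 'tool_rot': array([4.55162132e-01, 3.10843625e+00, 5.94728723e-05]), 'force': array([-0.07588616,  1.14467521, -0.34260468]), 'torque': array([-0.0125078 ,  0.03287794, -0.02386187]), 'grip_force': 0.0, 'width': 0.08503498951587626}
```

View pics/top0.png

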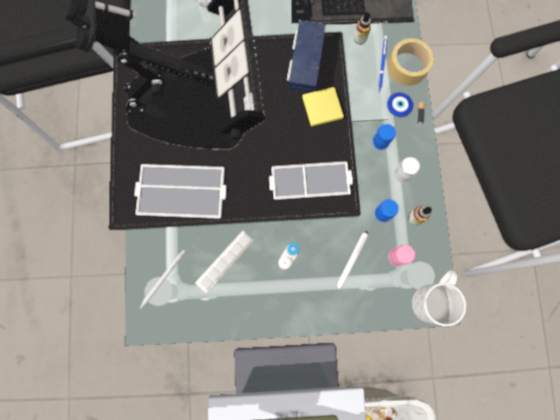

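View pics/side0.png

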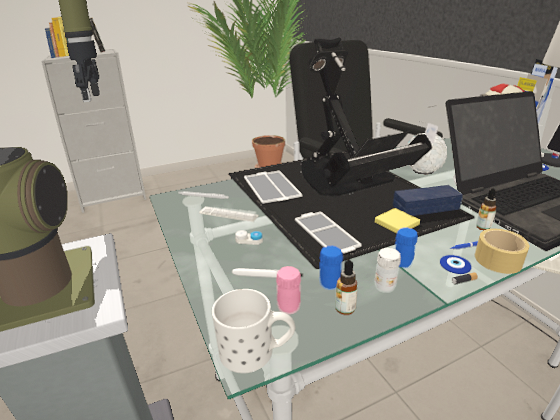

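```bash
cat > h.py <<'E'
import numpy as np, cv2
from scipy.spatial.transform import Rotation as R
from plant import bot, inverse_kinematics, telemetry, vision, job, nets
F=np.diag([1,-1,-1.])
def cal(c):
    k=vision.calibration(c); K=np.array([[k["fx"],0,k["cx"]],[0,k["fy"],k["cy"]],[0,0,1]])
    return K,k["distortion"],k["xyz"],R.from_rotvec(k["attitude"]).as_matrix()
def proj(P,c="top"):
    K,d,t,A=cal(c); p=(np.atleast_2d(P)-t)@A@F
    return cv2.projectPoints(p,np.zeros(3),np.zeros(3),K,d)[0].reshape(-1,2)
def ray(uv,z,c="top"):
    K,d,t,A=cal(c); n=cv2.undistortPoints(np.array(uv,float).reshape(-1,1,2),K,d).reshape(-1,2)
    v=np.c_[n,np.ones(len(n))]@F@A.T
    return t+v*((z-t[2])/v[:,2])[:,None]
def w(p,c): K,d,t,A=cal(c); return A@np.array(p)+t
E
python3 - <<'E'
from h import *
print("campose att", R.from_rotvec(vision.calibration("top")["attitude"]).as_matrix().round(3).tolist())
for c in ["top","side"]:
    vision.read_camera(c)
    for q in ["saline","lens_case","prism_bar","penlight","pen","dropper","lens_tray","test_tray"]:
        for d in nets.mark_of(q,c): print(c,q,round(d["conf"],2),w(d["point"],c).round(3),proj(w(d["point"],c),c).round(0)[0])
E
```

```text
campose att [[-0.059, 0.978, -0.2], [-0.998, -0.057, 0.011], [-0.0, 0.201, 0.98]]
top saline 0.87 [ 0.593 -0.282 -0.   ] [400. 175.]
top saline 0.7 [ 0.496 -0.302 -0.   ] [414. 217.]
top saline 0.67 [ 0.668 -0.246 -0.003] [380. 144.]
top saline 0.62 [ 0.512 -0.23   0.003] [381. 212.]
top saline 0.56 [ 0.408 -0.254 -0.002] [397. 259.]
top lens_case 0.91 [ 0.427 -0.021  0.004] [288. 257.]
top prism_bar 0.88 [ 0.428  0.115 -0.001] [224. 260.]
top penlight 0.61 [ 0.415 -0.154  0.   ] [350. 259.]
top dropper 0.76 [ 0.494 -0.3    0.   ] [413. 218.]
top lens_tray 0.77 [ 0.593 -0.083  0.008] [312. 179.]
top test_tray 0.96 [0.581 0.204 0.009] [181. 192.]
side saline 0.88 [ 0.592 -0.284  0.002] [384. 284.]
side saline 0.8 [ 0.411 -0.256 -0.001] [289. 308.]
side saline 0.78 [ 0.504 -0.232 -0.003] [328. 285.]
side saline 0.74 [ 0.67  -0.244 -0.003] [402. 264.]
side saline 0.53 [ 0.589 -0.086  0.006] [327. 233.]
side lens_case 0.61 [ 0.424 -0.025 -0.003] [248. 242.]
side lens_case 0.35 [0.395 0.25  0.   ] [203. 196.]
side prism_bar 0.89 [0.422 0.115 0.002] [227. 214.]
side penlight 0.53 [ 0.413 -0.162  0.   ] [268. 277.]
side pen 0.58 [ 0.392  0.248 -0.001] [202. 197.]
side dropper 0.66 [ 0.493 -0.302  0.001] [344. 308.]
side lens_tray 0.91 [ 0.587 -0.086  0.005] [326. 234.]
side lens_tray 0.59 [0.581 0.205 0.008] [271. 186.]
side test_tray 0.91 [0.583 0.201 0.006] [272. 187.]
```

The top view shows:
- Flat things: silver pen (162,278), prism bar (224,261), lens case (289,256), penlight with a dark end (352,260).
- Trays: test tray (181,191), lens tray (311,181).
- Saline candidates: white (408,168), blue (385,136), blue (387,211), pink (402,256). The white one with the white cap fits the description. The amber dropper is at (421,214).

I'll confirm these in an enlarged crop with outlines from the first estimates.

```bash
cat >> h.py <<'E'
def box(x,y,yaw,wx,wy,z,cx=0,cy=0):
    a=np.array([[-1,-1],[1,-1],[1,1],[-1,1]])*[wx/2,wy/2]+[cx,cy]
    c,s=np.cos(yaw),np.sin(yaw)
    return np.c_[a@np.array([[c,s],[-s,c]])+[x,y],np.full(4,z)]
def crop(im,x0,x1,y0,y1,k,polys=(),c="top"):
    o=cv2.resize(im[y0:y1,x0:x1],None,fx=k,fy=k,interpolation=cv2.INTER_CUBIC)
    for P in polys:
        uv=((proj(P,c)+.5-[x0,y0])*k).round().astype(int); cv2.polylines(o,[uv],True,(0,0,255),1)
    return o
E
python3 - <<'E'
from h import *
im=cv2.imread("pics/top0.png"); s=cv2.imread("pics/side0.png")
# yaw from picked ends
for n,a in dict(prism=[(246,235),(202,288)],pen=[(365,234),(340,286)],case=[(293,246),(286,263)]).items():
    p=ray(a,.01); d=p[0]-p[1]; print(n,p.mean(0).round(4),np.degrees(np.arctan2(-d[0],d[1])).round(1),np.linalg.norm(d).round(3))
t=[box(.582,.203,0,112,184,12)*1]
T=lambda x,y,a,w,h,cx=0,cy=0:box(x,y,a,w/1e3,h/1e3,.012,cx/1e3,cy/1e3)
a=crop(im,130,360,155,225,3.4,[T(.582,.203,0,112,184),T(.582,.203,0,58,176,-23),T(.582,.203,0,42,176,31),T(.590,-.085,0,72,166),T(.590,-.085,0,64,64,0,47),T(.590,-.085,0,64,90,0,-34)])
b=crop(im,140,375,225,300,3.4)
S=crop(s,305,425,220,320,2.6); 
o=np.zeros((600,800,3),np.uint8); o[:a.shape[0],:a.shape[1]]=a; o[240:240+b.shape[0],:b.shape[1]]=b
cv2.imwrite("pics/c1.png",o); cv2.imwrite("pics/c2.png",S)
E
```

```text
prism [0.4243 0.114  0.01  ] -132.3 0.144
pen [ 0.4116 -0.1576  0.01  ] -120.5 0.123
case [ 0.4307 -0.0248  0.01  ] -115.9 0.039
```

View pics/c1.png

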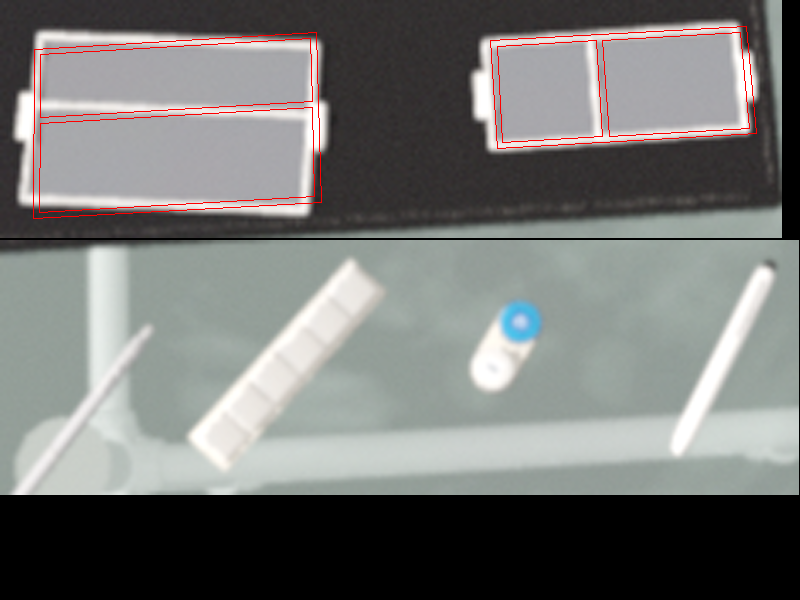

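View pics/c2.png

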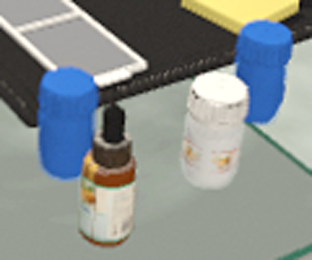

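```bash
cat >> h.py <<'E'
from scipy.optimize import least_squares
def fit(local,uv,x0,c="top"):
    L=np.array(local,float)/1e3
    def f(p):
        c_,s_=np.cos(p[2]),np.sin(p[2]); q=L.copy()
        q[:,0]=p[0]+c_*L[:,0]-s_*L[:,1]; q[:,1]=p[1]+s_*L[:,0]+c_*L[:,1]
        return (proj(q,c)-uv).ravel()
    r=least_squares(f,x0,x_scale=[.01,.01,.1]); return r.x,np.abs(r.fun).max()
E
python3 - <<'E'
from h import *
pa=lambda l:np.array(l)/3.4+[129.5+0,154.5]
pb=lambda l:(np.array(l)-[0,240])/3.4+[139.5,224.5]
def rect(w,h,z): return [(w/2,h/2,z),(w/2,-h/2,z),(-w/2,-h/2,z),(-w/2,h/2,z)]
for n,l,u,x0 in [
 ("test",rect(112,184,12),pa([(37,33),(320,40),(308,214),(20,206)]),(.58,.2,0)),
 ("lens",rect(72,166,12),pa([(482,40),(741,23),(751,131),(491,151)]),(.59,-.085,0)),
 ("prism",rect(32,150,3),pb([(385,290),(352,260),(188,438),(225,470)])[[1,0,3,2]],(.42,.115,np.radians(-132+90))),
 ("penl",[(0,68,8),(0,-68,8)],pb([(769,264),(678,454)]),(.41,-.155,np.radians(-120))),
 ("case",[(0,15.5,18),(0,-15.5,18)],pb([(520,322),(491,369)]),(.43,-.022,np.radians(-120)))]:
  p,e=fit(l,u,x0); print(n,p.round(4),np.degrees(p[2]).round(1),"err",e.round(2))
# penlight / prism ends by ray
print(ray(pb([(385,290),(352,260),(188,438),(225,470)]),.003).round(4).tolist())
print(ray(pb([(769,264),(678,454)]),.008).round(4).tolist())
E
```

```text
test [ 0.5835  0.2062 -0.0881] -5.1 err 0.67
lens [ 0.5906 -0.0813  0.0147] 0.8 err 0.63
prism [ 0.4268  0.1164 -0.7703] -44.1 err 40.22
penl [ 0.413  -0.1577 -2.1024] -120.5 err 0.7
case [ 0.4279 -0.0218 -2.184 ] -125.1 err 0.63
[[0.4686, 0.052, 0.003], [0.4889, 0.072, 0.003], [0.3831, 0.1787, 0.003], [0.3622, 0.1562, 0.003]]
[[0.4701, -0.1913, 0.008], [0.3557, -0.124, 0.008]]
```

The crops confirm the white bottle with white cap between the two blue ones as the saline, at about (385,285) in the side view. The white light with the dark end, at about (352,260) in the top view, is the penlight, and the slim silver pen lies on the left.

Next I check the lamp clearance, find the fingertip length with a guarded touch on bare glass, then move the saline.

```bash
cat >> h.py <<'E'
TEST=(.5835,.2062,-.0881); LENS=(.5906,-.0813,.0147)
def inw(t,x,y): c,s=np.cos(t[2]),np.sin(t[2]); return np.array([t[0]+c*x-s*y,t[1]+s*x+c*y])
def rv(phi):
    c,s=np.cos(phi),np.sin(phi)
    return R.from_matrix(np.array([[-s,c,0],[c,s,0],[0,0,-1.]])).as_rotvec()
def branch(xy,phi,z=.25):
    "of phi and phi+pi, the one with the last joint nearest its mid range"
    o=[(abs(q[5]),p) for p in (phi,phi+np.pi) for q in [inverse_kinematics(np.r_[xy,z],rv(p))] if q is not None]
    return min(o)[1]
def above(xy,phi,z): bot.move_pose(np.r_[xy,z],rv(branch(xy,phi)))
def st(m=""):
    o=telemetry.get_obs(); print(m,"t",round(o["t"],1),"p",o["position"].round(4),"w",round(o["width"],4),"g",round(o["grip_force"],1),"F",o["force"].round(1))
    return o
E
python3 - <<'E'
from h import *
for z in (.1,.2,.3): print(z,ray([(248,115),(135,65),(215,90)],z).round(3).tolist())
q=[((.45,-.09),0),((.592,-.283),np.pi/2),(inw(LENS,0,.047),np.pi/2),((.428,-.022),.958),((.413,-.1577),1.04),((.4257,.1147),.785)]
for xy,p in q: b=branch(xy,p); print(xy,b,[None if (k:=inverse_kinematics(np.r_[xy,z],rv(b))) is None else k.round(2).tolist() for z in (.077,.25)])
E
```

```text
0.1 [[0.712, 0.044, 0.1], [0.842, 0.28, 0.1], [0.772, 0.111, 0.1]]
0.2 [[0.669, 0.038, 0.2], [0.783, 0.246, 0.2], [0.722, 0.097, 0.2]]
0.3 [[0.625, 0.032, 0.3], [0.724, 0.212, 0.3], [0.671, 0.083, 0.3]]
(0.45, -0.09) 0 [[-0.29, 0.46, 2.02, -0.0, 0.66, -0.29], [-0.29, 0.2, 1.82, -0.0, 1.13, -0.29]]
(0.592, -0.283) 4.71238898038469 [[-0.51, 0.64, 1.57, -0.0, 0.93, 1.06], [-0.51, 0.46, 1.4, -0.0, 1.28, 1.06]]
[ 0.58990912 -0.03430508] 4.71238898038469 [[-0.13, 0.58, 1.73, -0.0, 0.84, 1.44], [-0.13, 0.37, 1.55, -0.0, 1.22, 1.44]]
(0.428, -0.022) 0.958 [[-0.15, 0.44, 2.09, -0.0, 0.62, -1.11], [-0.15, 0.16, 1.87, -0.0, 1.11, -1.11]]
(0.413, -0.1577) 1.04 [[-0.46, 0.45, 2.06, -0.0, 0.64, -1.5], [-0.46, 0.18, 1.85, 0.0, 1.12, -1.5]]
(0.4257, 0.1147) 0.785 [[0.17, 0.45, 2.06, -0.0, 0.64, -0.62], [0.17, 0.17, 1.85, -0.0, 1.12, -0.62]]
```

```bash
python3 - <<'E'
from h import *
im=cv2.imread("pics/side0.png")
o=crop(im,270,470,30,210,3.2)
for u,col in (((248,115),(0,0,255)),((225,20),(0,255,0)),((135,65),(255,0,255))):
    for z in (.02,.1,.2,.3,.4):
        p=proj(ray([u],z),"side")[0]; q=tuple(((p-[270,30])*3.2).astype(int)); cv2.circle(o,q,3,col,-1); cv2.putText(o,str(z),q,0,.4,col)
cv2.imwrite("pics/lamp.png",o)
E
```

```text
(no output)
```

View pics/lamp.png

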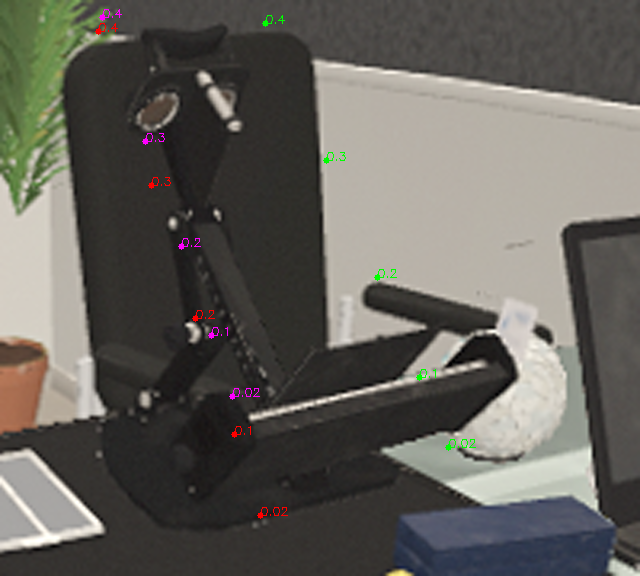

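The lamp head sits low, around x 0.71, and its mast is beyond x 0.72, so the trays at x ≤ 0.65 are clear. Now the touch and the saline.

```bash
python3 - <<'E'
from h import *
bot.move_gripper(0.0)
above((.45,-.09),0,.12); bot.move_linear([.45,-.09,.082],vel=.1); o=st("start"); f0=o["force"][2]
z=.082
while z>.060:
    z-=.001; bot.move_linear([.45,-.09,z],vel=.02); f=telemetry.get_obs()["force"][2]
    if abs(f-f0)>4: break
st("touch cmd %.3f"%z)
bot.move_linear([.45,-.09,.15],vel=.2); bot.move_gripper(.062)
xy=np.array([.592,-.283]); above(xy,np.pi/2,.25); bot.move_linear(np.r_[xy,.099],vel=.12); st("at")
bot.move_gripper(0.02); st("grip"); bot.move_linear(np.r_[xy,.26],vel=.15); st("lift")
cv2.imwrite("pics/l1.png",crop(vision.read_camera("side"),250,450,130,310,3))
E
```

```text
start t 5.7 p [ 0.45   -0.0897  0.0819] w 0.0002 g 0.0 F [0.5 1.  0.1]
touch cmd 0.072 t 8.2 p [ 0.45   -0.09    0.0726] w 0.0003 g 4.0 F [-0.1 -0.6  7.6]
at t 11.9 p [ 0.5926 -0.2833  0.0999] w 0.0617 g 0.0 F [ 0.8 -0.4 -0.2]
grip t 12.3 p [ 0.5925 -0.2835  0.1   ] w 0.0371 g 59.5 F [ 0.1 -0.7  5.3]
lift t 13.5 p [ 0.5914 -0.2826  0.2587] w 0.0371 g 59.8 F [-0.1 -0.1 -1.1]
```

View pics/l1.png

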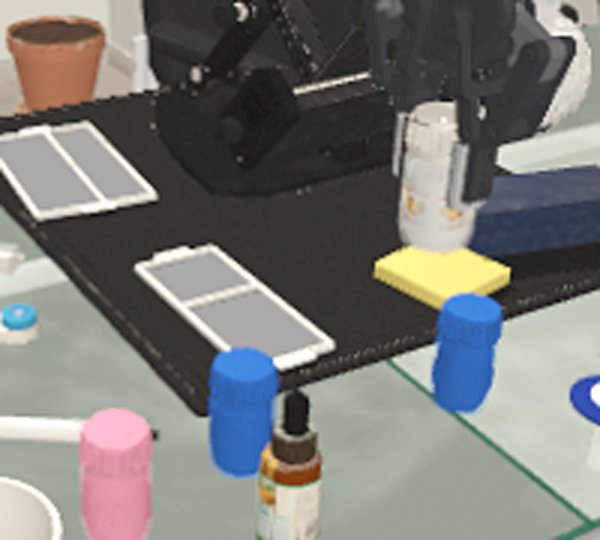

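```bash
cat >> h.py <<'E'
def pick(xy,phi,z,wopen,wclose):
    xy=np.array(xy); bot.move_gripper(wopen); above(xy,phi,.16); bot.move_linear(np.r_[xy,z],vel=.12)
    bot.move_gripper(wclose); st("grip"); bot.move_linear(np.r_[xy,.17],vel=.15); st("lift")
def place(xy,phi,z,wopen,zup=.22):
    above(xy,phi,zup); bot.move_linear(np.r_[xy,z+.02],vel=.15); bot.move_linear(np.r_[xy,z],vel=.05)
    f0=telemetry.get_obs()["force"][2]
    st("down"); bot.move_gripper(wopen); st("open"); bot.move_linear(np.r_[xy,zup],vel=.15)
E
python3 - <<'E'
from h import *
place(inw(LENS,0,.047),np.pi/2,.1085,.056,.26)
pick((.428,-.022),.958,.0755,.046,.01)
im=vision.read_camera("top"); cv2.imwrite("pics/p1.png",crop(im,220,380,150,280,5)); 
for d in nets.mark_of("saline","top"): print(d["conf"],w(d["point"],"top").round(4))
print(inw(LENS,0,.047))
E
```

```text
down t 16.1 p [ 0.5899 -0.0343  0.1087] w 0.0371 g 59.4 F [-0.5  0.4  3.9]
open t 16.4 p [ 0.5898 -0.0343  0.1082] w 0.0557 g 0.0 F [0.4 0.1 0.2]
grip t 21.2 p [ 0.4285 -0.0221  0.0765] w 0.0257 g 58.4 F [-0.8  0.2  6.2]
lift t 22.0 p [ 0.4275 -0.0219  0.1697] w 0.0257 g 57.8 F [-0.3 -0.2 -1.3]
0.97 [ 4.103e-01 -2.531e-01 -1.000e-04]
0.95 [ 0.6736 -0.2482 -0.0032]
0.82 [ 0.511  -0.2273 -0.0007]
0.57 [ 0.5922 -0.0297  0.0086]
[ 0.58990912 -0.03430508]
```

View pics/p1.png

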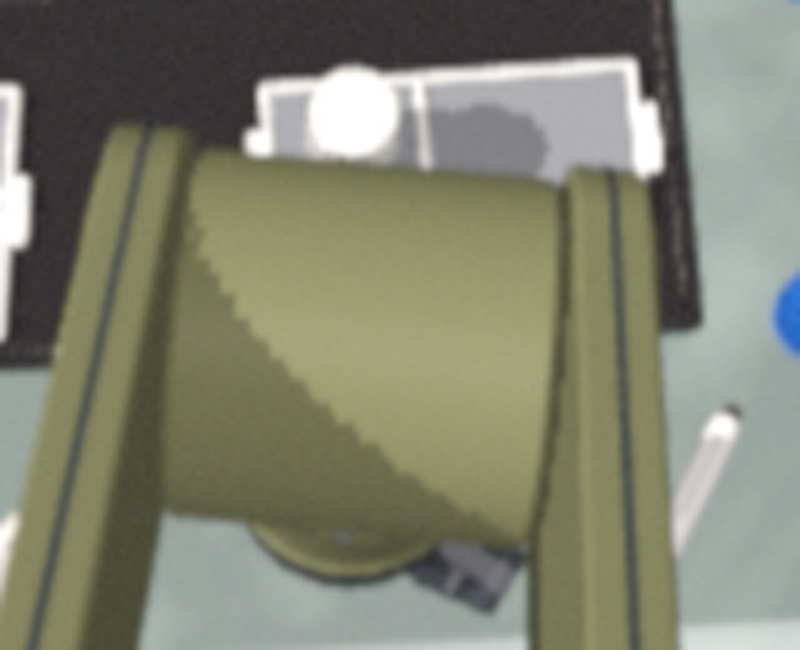

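```bash
python3 - <<'E'
from h import *
place(inw(LENS,0,-.034),LENS[2],.0845,.036,.2)
pick((.4257,.1147),.785,.0755,.04,.01)
im=vision.read_camera("side"); 
a=crop(im,190,360,160,260,4.7)
im=vision.read_camera("top"); cv2.imwrite("pics/t2.png",im)
cv2.imwrite("pics/p2.png",a)
E
```

```text
down t 24.3 p [ 0.5913 -0.1153  0.0852] w 0.0255 g 59.5 F [-1.9  0.7  8.3]
open t 24.5 p [ 0.5909 -0.1152  0.084 ] w 0.0359 g 0.0 F [-1.   0.4  0.2]
grip t 27.9 p [0.4264 0.1147 0.0764] w 0.0219 g 59.3 F [ 0.2 -1.2  6.8]
lift t 28.7 p [0.4251 0.1147 0.1696] w 0.022 g 58.8 F [ 0.4  0.3 -0.8]
```

View pics/p2.png

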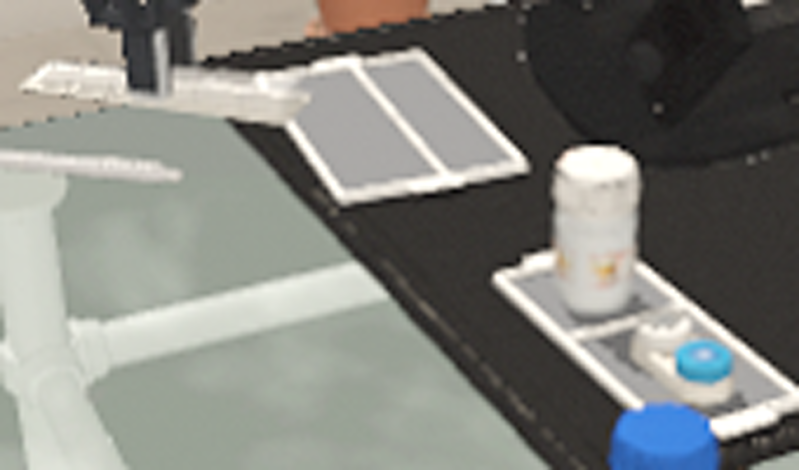

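The saline stands in the square pocket, the lens case lies in the oblong one, and the prism bar is in the gripper. Now I place the prism bar and then move the penlight.

```bash
python3 - <<'E'
from h import *
place(inw(TEST,-.023,0),TEST[2],.0845,.034,.2)
pick((.413,-.1577),1.039,.0765,.032,.0)
place(inw(TEST,.031,0),TEST[2],.0855,.024,.2)
bot.set_joints([1.206,0.307,1.506,0,1.328,-0.073]); st()
im=vision.read_camera("top"); cv2.imwrite("pics/t3.png",im)
T=lambda t,w,h,cx,cy:box(*t,w/1e3,h/1e3,.012,cx/1e3,cy/1e3)
a=crop(im,130,360,155,225,3.4,[T(TEST,58,176,-23,0),T(TEST,42,176,31,0),T(LENS,64,64,0,47),T(LENS,64,90,0,-34)])
b=crop(im,130,360,155,225,3.4); c=crop(im,290,445,125,280,.8)
cv2.imwrite("pics/p3.png",np.vstack([a,b]))
E
```

```text
down t 31.1 p [0.5607 0.2083 0.0851] w 0.0218 g 59.7 F [-2.  -1.1  6.7]
open t 31.3 p [0.5604 0.2082 0.0841] w 0.0337 g 0.0 F [ 0.6 -0.1  0.9]
grip t 35.3 p [ 0.4136 -0.1579  0.0774] w 0.0115 g 59.3 F [-0.6  0.7  6.8]
lift t 36.0 p [ 0.4125 -0.1575  0.1696] w 0.0116 g 58.5 F [0.2 0.1 0.2]
down t 39.0 p [0.6144 0.2035 0.0861] w 0.0115 g 59.4 F [-2.3 -2.   6.2]
open t 39.3 p [0.6141 0.2035 0.0851] w 0.0241 g 0.0 F [-0.5  0.2  0.1]
 t 42.3 p [0.1662 0.5509 0.3037] w 0.0241 g 0.0 F [ 0.3 -0.2  0.3]
```

View pics/p3.png

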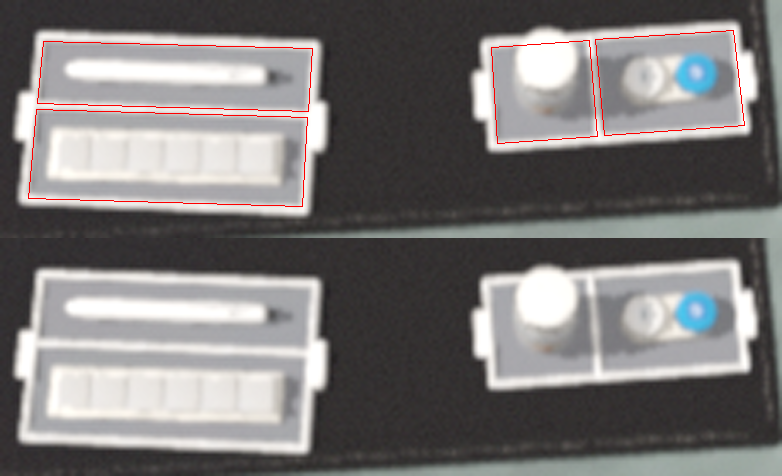

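The top view shows all four things in their compartments. I overlay the ideal poses in both views to check the centring.

```bash
python3 - <<'E'
from h import *
T=lambda t,w,h,z,cx,cy:box(*t,w/1e3,h/1e3,z,cx/1e3,cy/1e3)
th=np.linspace(0,6.28,40); C=lambda xy,r,z:np.c_[xy[0]+r*np.cos(th),xy[1]+r*np.sin(th),np.full(40,z)]
s=inw(LENS,0,.047)
L=[C(s,.0195,.0085),C(s,.0165,.0815),T(LENS,30,62,.0185,0,-34),T(TEST,32,150,.0115,-23,0),T(TEST,14,136,.016,31,0)]
im=cv2.imread("pics/t3.png"); sd=vision.read_camera("side")
a=crop(im,130,360,155,225,3.4,L); b=crop(sd,240,370,160,255,3,L,"side"); c=crop(sd,270,370,160,255,3)
o=np.zeros((600,782,3),np.uint8); o[:a.shape[0]]=a; o[240:240+b.shape[0],:b.shape[1]]=b; o[240:240+c.shape[0],400:400+c.shape[1]]=c
cv2.imwrite("pics/p4.png",o)
for c,qs in (("top",["saline","lens_case","prism_bar","penlight","dropper","pen"]),("side",["saline","lens_case","prism_bar","penlight"])):
    for q in qs: print(c,q,[(round(d["conf"],2),w(d["point"],c).round(3).tolist()) for d in nets.mark_of(q,c)])
print(s,inw(LENS,0,-.034),inw(TEST,-.023,0),inw(TEST,.031,0))
E
```

```text
top saline [(0.84, [0.673, -0.244, -0.003]), (0.76, [0.509, -0.231, 0.002]), (0.75, [0.591, -0.032, 0.009]), (0.71, [0.413, -0.253, -0.004])]
top lens_case [(0.56, [0.59, -0.112, 0.012])]
top prism_bar [(0.94, [0.56, 0.213, 0.008])]
top penlight [(0.76, [0.617, 0.206, 0.009])]
top dropper [(0.71, [0.496, -0.3, -0.003]), (0.61, [0.593, -0.032, 0.009])]
top pen [(0.6, [0.394, 0.248, 0.003])]
side saline [(0.93, [0.414, -0.255, 0.001]), (0.86, [0.67, -0.247, -0.002]), (0.73, [0.502, -0.235, -0.001]), (0.61, [0.588, -0.037, 0.009])]
side lens_case [(0.67, [0.589, -0.116, 0.008])]
side prism_bar [(0.69, [0.558, 0.209, 0.015])]
side penlight [(0.54, [0.615, 0.201, 0.011])]
[ 0.58990912 -0.03430508] [ 0.59109978 -0.11529633] [0.5605892  0.20822368] [0.61437977 0.20347243]
```

View pics/p4.png

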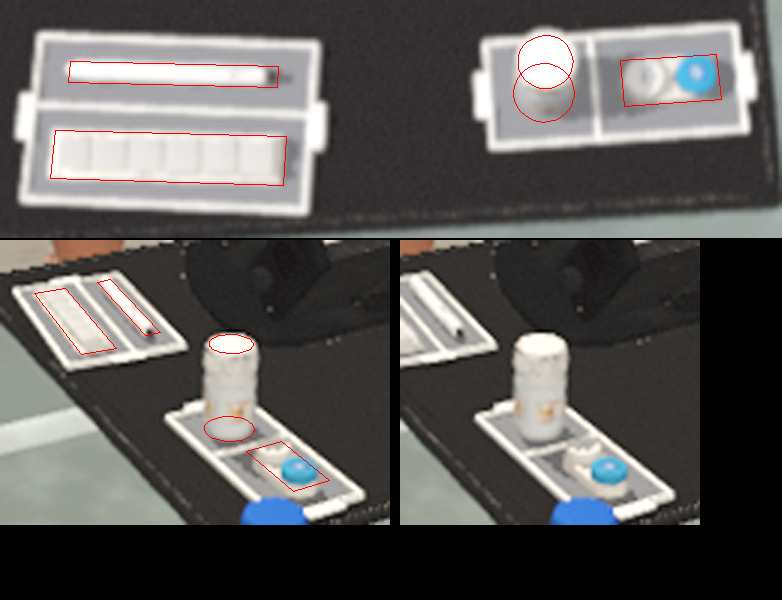

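The overlays agree within about 3 mm in both views, and the pen and dropper have not moved. Handing in.

```bash
python3 -c "
from plant import job; print(job.close_job())"
```

```text
the job is handed in; nothing more can be done
None
```

Both kits are made up in the order asked and the job is handed in: all four things are within about 3 mm of the middle of their compartments, with the pen and dropper unmoved and about 43 s used of the 99 s.

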